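# Make the bench blades safe after a slitting shift

## Task

Work on the pipe-slitting jig has stopped and its blades must be made safe: with the fingertips, gently press the jig's raised lever down by its dark grip until it is fully home, and gently swing the open lid of the green blade tin shut, in either order, then withdraw. Only press and push: lift or carry nothing. Leave the jig's depth knob and length stop as they are set, keep the tin where it stands, and do not disturb the tape measure, marker, screwdriver and tube cutter lying around.

Things in the scene. Friction and masses are not known exactly. Their poses are not given: they have to be found in the camera images.
- slitting_jig: Home-made foam-pipe slitting jig: dark wooden board 556 x 134 x 18 mm fixed to the bench, with an aluminium V block, lever, depth knob and length stop on it, 107 mm high with the lever down. Origin: centre of the board's underside. +x runs along the board from the lever's grip end to its pivot end, +z up.
- slitting_jig_lever (a joint): The jig's grey lever: angle in rad above home, 0 = fully down (hard stop), grows as it is raised. It starts raised 0.35 to 0.75. The pivot is stiff: the lever stays where it is left, and about 1 to 2 N down on its grip moves it.
- lever_grip (a point): Middle of the upper side of the lever's dark rubber grip (86 mm long, 26 mm wide, 26 mm thick), where to press. It moves with the lever; 294 mm from the pivot, 61 mm above the bench when the lever is home.
- lever_hinge (a point): Pivot axis of the lever, 85 mm above the bench; the lever turns in the vertical plane through this point and lever_grip.
- depth_knob_rim (a point): A point on the rim of the small black depth knob (30 mm across, its axis along the board and 92 mm above the bench), at the jig's pivot end beside the lever. It moves if the knob is turned. To be left alone.
- length_stop_top (a point): Top of the small red length stop (30 x 16 mm, 43 mm above the bench) that slides on a rail along the +y side of the jig, 50 mm from the lever's plane. To be left alone.
- blade_tin: Green pressed-tin box, 86 x 119 x 45 mm when shut, loose on the bench, with spare blades in it (about 0.42 kg). Origin: centre of its underside. The lid's hinge runs along y on its +x side; the lid closes over towards -x.
- blade_tin_lid (a joint): Lid angle in rad: 0 = shut, 1.57 = standing upright. It starts open at 1.1 to 1.5. The hinge is a little stiff: the lid stays up and sinks slowly only below about 0.9; under 1 N at its edge moves it.
- lid_edge (a point): Middle of the lid's free edge, on its outer face (the top when shut, turned away from the opening). Lid 119 mm wide, 79 mm from hinge to free edge. Moves with the lid; 44 mm above the bench when shut.
- lid_hinge (a point): Middle of the lid's hinge line, 43 mm above the bench, on the tin's +x side.
- tape_measure: Dark tape measure with a yellow label, 64 x 72 x 33 mm, loose, lying on the grip end of the jig's board. Origin: centre of its underside.
- felt_marker: Black and white felt marker, 16 x 131 x 17 mm (length along its y), loose, on the robot's side of the jig. Origin: centre of its underside.
- screwdriver: Screwdriver with a red handle, 26 x 220 x 30 mm (length along its y), loose, behind the jig. Origin: centre of its underside.
- tube_cutter: Small blue screw tube cutter, 37 x 114 x 20 mm (length along its y), loose, on the left of the blade tin (its +y side). Origin: centre of its underside.
Mind the look-alikes: they are no part of the job. Of the things like the blade_tin, leave any that is white or yellow; of the rest the larger one is meant.

How it is judged:
By the outcome, as a careful person would: the job done as asked, in the order asked, and still so for the second after the job is handed in, with the robot touching nothing.
It also fails if it takes over 51 s, if anything falls off the work surface, if the arm or the gripper's body presses on something with over 40 N, if the wrist force passes 120 N, or if a joint passes its speed limit or range.

## Robot

A 6-joint arm with a two-finger parallel gripper is mounted at the origin on a cart in front of the work surface, level with it; the furniture and walls round the work are solid. World frame = base frame: x ahead of the robot, y to its left, z up, the work surface at z = 0. Lengths are in m, angles in rad, forces in N, time in s.
With the tool pointing down it reaches from about 0.25 to 0.725 m from the base axis. Payload 4 kg.
Tool frame: the origin (TCP) lies on the centre line of the jaws, within the pads' length; the fingertips stand 17 mm ahead of it and the grasp point (between the pads) lies 2 mm behind it; z points along the fingers, y is the line along which they close (so a half turn about z gives the same grasp; the last joint's range is limited). The gripper opens to 85 mm and grips with 20 to 120 N. Pads are 22 mm wide; open, the fingers measure 114 mm over their backs; the gripper's body (76 mm by 85 mm) begins 54 mm behind the grasp point. The pads swing forward as they close: fully open they stand 13 mm farther back than shut.
Start: joints at [1.216, 0.241, 0.005, 1.335, 0, 1.571], TCP at [0.174, 0.469, 0.248] pointing down, gripper open.
Joint ranges: [-2.72, 2.72], [-1.05, 1.87], [-1.09, 1.28], [-1.99, 2.15], [-1.42, 1.44], [-3.14, 3.14]. Speed limits (rad/s): [2.79, 2.79, 3.14, 3.14, 3.14, 3.14].

## Interface

Orientations are given as a unit quaternion [x, y, z, w].
In Python, from workcell import get_obs, imaging, order gives the robot as it stands.
- The arm moves only by the tool apply_moves, never from a script. Its argument "targets" is a list that holds one entry, the list of rows, each a list of 5 numbers: the shift along the world's x, y, z in units of 40 mm (1.0 is 40 mm), then the turn about the world's z in degrees, then the gripper command: -1 is shut, 1 is fully open, values between are in proportion. In form: [[[dx, dy, dz, turn, fingers], ...]]. A call has 1 to 8 rows; each row shifts and turns the commanded pose from where the row before left it; what a row does not reach is not made up. A row lasts 1/12 s, in which the tool goes at most 41.7 mm and 7.16 degrees, less where a joint would pass 70% of its speed; a pose out of reach is approached as far as the arm can. A call is refused whole if a number of a shift passes 1 or a number of a turn 7.16, either way. A call with a gripper value outside its range is refused whole. The fingers move at their own pace and stop on an object; the grip force is fixed at half the most. Time passes only in rows, so rows that do not move let the fingers close. It gives the time, the measured TCP pose, the force, the opening and the grip force at its end, in the units of the state.
- get_obs(): the state, without advancing time (a new reading comes with each control period).
- imaging.camera(name): name is "scene" or "top" or "wrist"; returns (picture, depth): 420x560x3 uint8, blue, green, red; 420x560 float32, m along the optical axis (not along the pixel's ray), 0 where there is no reading.
- imaging.get_calibration(name): a dict with "camera_matrix" (3x3 intrinsics, pixels), "k1" (the pictures are not rectified: a ray, as slopes to the right and down, at radius r is drawn at 1 + k1 r^2 times it, then the intrinsics apply), "eye" and "rotation" of the camera in the world; the wrist camera has in their place "hand_eye" (4x4, takes a point from camera to tool coordinates, whose origin is the TCP and whose axes are the flange's). Camera axes: x right, y down, z forward; pixel columns grow to the right and rows downward; lengths in m; the calibration is good to about 2 mm. A picture is of the moment at which its call begins: read the wrist's pose just before it. get_calibration takes no time and is no camera call.
- order.job_done(): hands the job in; it is judged then, once.
The state is a dict: "clock": time; "joint_pos": joint angles; "joint_vel": joint speeds; "tau": joint torques, N m; "eef_pos": TCP position; "tool_rot": TCP orientation; "ft_force": force on the tool from outside, world axes, zero at the start; "ft_torque": the same for the moment, N m; "grip_width": finger opening in m; "grasp_force": force on a finger pad.
Only numpy, scipy, OpenCV 4.12 (cv2) and the standard library are available. Lean on these libraries where they do the work, as an engineer would, in place of code of your own. Each camera call takes 0.05 s, during which the arm holds its last target. There are 200 camera calls.

## Working session

There is one attempt and no reset: what is moved stays moved. The work goes in short steps, Python scripts to look and compute and a tool call to move; the robot and the scene stay as the last step left them, time stands still between calls to the robot, and variables do not carry over. Pictures are saved under pics/ and viewed, at most 10 in all, crops included, and the job is handed in when it is done.

Besides the shell and the picture viewer there is one more tool, called after ">>>" as a command line: name --argument value ..., lists and objects as JSON in quotes. apply_moves: Moves the arm, as the interface text tells. Its arguments: {"type":"object","properties":{"targets":{"type":"array","items":{"type":"array","items":{"type":"array","items":{"type":"number"}}}}},"required":["targets"]}

```bash
mkdir -p pics; cat > h.py <<'E'
import numpy as np,cv2
from workcell import get_obs, imaging, order
def cam(n):
    im,d=imaging.camera(n);c=imaging.get_calibration(n);return im,d,c
def pts(d,c,us,vs):
    K=np.array(c["camera_matrix"]);k1=c["k1"]
    us=np.asarray(us,float);vs=np.asarray(vs,float)
    x=(us-K[0,2])/K[0,0];y=(vs-K[1,2])/K[1,1]
    a,b=x.copy(),y.copy()
    for _ in range(10):
        f=1+k1*(a*a+b*b);a=x/f;b=y/f
    z=d[vs.astype(int),us.astype(int)]
    P=np.stack([a*z,b*z,z],-1)
    return P@np.array(c["rotation"]).T+np.array(c["eye"])
E
python3 - <<'E'
from h import *
print(get_obs())
for n in("scene","top"):
    im,d,c=cam(n);cv2.imwrite(f"pics/{n}0.png",im);np.savez(f"{n}0.npz",im=im,d=d);print(n,c, (d>0).mean())
E
```

```text
{'clock': 0.0, 'joint_pos': array([ 1.21600988e+00,  2.41397726e-01,  3.73614225e-03,  1.33518064e+00,
       -1.60041425e-05,  1.57079142e+00]), 'joint_vel': array([ 5.06958999e-04, -8.03089115e-04, -2.24139828e-05,  9.64547069e-04,
        6.26395686e-04,  2.45517087e-05]), 'tau': array([ 3.98762113e-04, -3.72317398e+01,  2.52407634e+01,  1.69390684e-02,
       -1.53309757e-04,  2.02185447e-06]), 'eef_pos': array([0.17349654, 0.46831128, 0.24742507]), 'tool_rot': array([ 1.76461789e-01,  9.84306960e-01, -1.00830891e-03, -1.72640213e-04]), 'ft_force': array([ 0.54428508, -0.408084  ,  0.13644141]), 'ft_torque': array([-0.01526325,  0.00638806,  0.02590376]), 'grasp_force': 0.0, 'grip_width': 0.08545633556333056}
scene {'camera_matrix': array([[395.34529715,   0.        , 289.88751161],
       [  0.        , 395.34529715, 207.70513624],
       [  0.        ,   0.        ,   1.        ]]), 'k1': -0.11650120354572456, 'eye': array([0.10464842, 0.8942191 , 0.53928672]), 'rotation': array([-0.19850089,  0.81134595, -0.53721801,  0.11709804])} 0.9961649659863946
top {'camera_matrix': array([[494.31005034,   0.        , 279.85996564],
       [  0.        , 494.31005034, 219.03486873],
       [  0.        ,   0.        ,   1.        ]]), 'k1': 0.06209784264127275, 'eye': array([ 4.73315057e-01, -3.19668271e-04,  1.50167884e+00]), 'rotation': array([ 0.70778242, -0.70605326,  0.01769227, -0.01482676])} 0.9960969387755102
```

View pics/scene0.png

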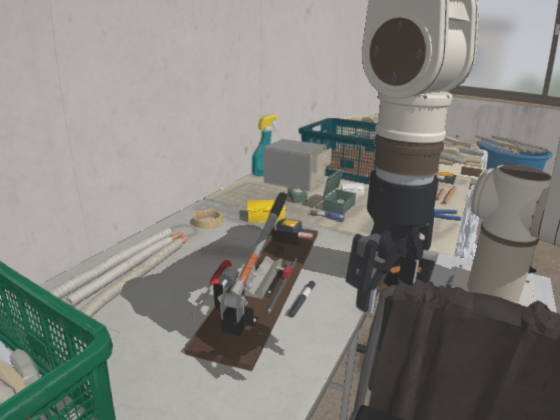

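View pics/top0.png

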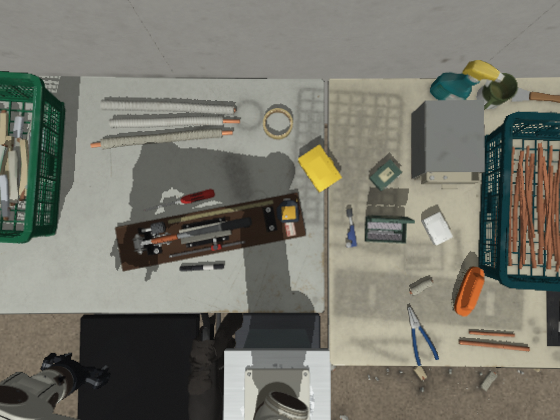

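The scene view shows the open green tin near (340,195), with a small dark-green tin by (297,193), and the raised lever's dark grip at (270,215). In the top view the tins are: open green (386,230), small shut green (385,172), yellow (320,168) and white (437,225). By the description I choose the larger green one, (386,230), with the blue cutter at (350,228). The lever grip is near (235,225). A close crop comes next.

```bash
sed -i 's/np.array(c\["rotation"\]).T/R.from_quat(c["rotation"]).as_matrix().T/; s/^import numpy.*/&\nfrom scipy.spatial.transform import Rotation as R/' h.py
python3 - <<'E'
from h import *
c=imaging.get_calibration("top");f=np.load("top0.npz");im,d=f["im"],f["d"]
a=cv2.resize(im[185:275,110:310],None,fx=4,fy=4,interpolation=cv2.INTER_CUBIC)[:, :800]
b=cv2.resize(im[150:250,340:460],None,fx=2.4,fy=2.4,interpolation=cv2.INTER_CUBIC)
s=np.load("scene0.npz")["im"]
e=cv2.resize(s[160:260,240:400],None,fx=2.4,fy=2.4,interpolation=cv2.INTER_CUBIC)
o=np.zeros((600,800,3),np.uint8);o[:360]=a;o[360:600,:288]=b;o[360:600,300:684]=e
cv2.imwrite("pics/crop.png",o)
vv,uu=np.mgrid[0:420,0:560];P=pts(d,c,uu.ravel(),vv.ravel()).reshape(420,560,3);np.save("P.npy",P)
for n,u,v in[("bench",200,290),("whiteT",437,225),("tin",386,232),("lid",388,219),("tinfront",386,242),("cut",350,230),("grip",235,225),("gripend",248,222),("arm",160,238),("tape",290,215),("red",270,210),("marker",202,267),("sd",197,197),("boardR",300,235),("boardL",125,262)]:
    print(n,P[v,u].round(3))
# high points in jig area
z=P[185:275,110:310,2];i=np.argmax(z);print(np.unravel_index(i,z.shape),z.max())
E
```

```text
bench [0.328 0.233 0.004]
whiteT [ 0.524 -0.471  0.034]
tin [ 0.504 -0.327  0.007]
lid [ 0.538 -0.308  0.119]
tinfront [ 0.474 -0.319  0.043]
cut [ 0.509 -0.216  0.024]
grip [0.518 0.115 0.176]
gripend [0.526 0.079 0.186]
arm [0.483 0.329 0.113]
tape [ 0.552 -0.036  0.048]
red [0.569 0.024 0.015]
marker [0.397 0.227 0.01 ]
sd [0.607 0.242 0.022]
boardR [ 0.494 -0.067  0.011]
boardL [0.413 0.454 0.017]
(np.int64(0), np.int64(194)) 1.5016788385205015
```

View pics/crop.png

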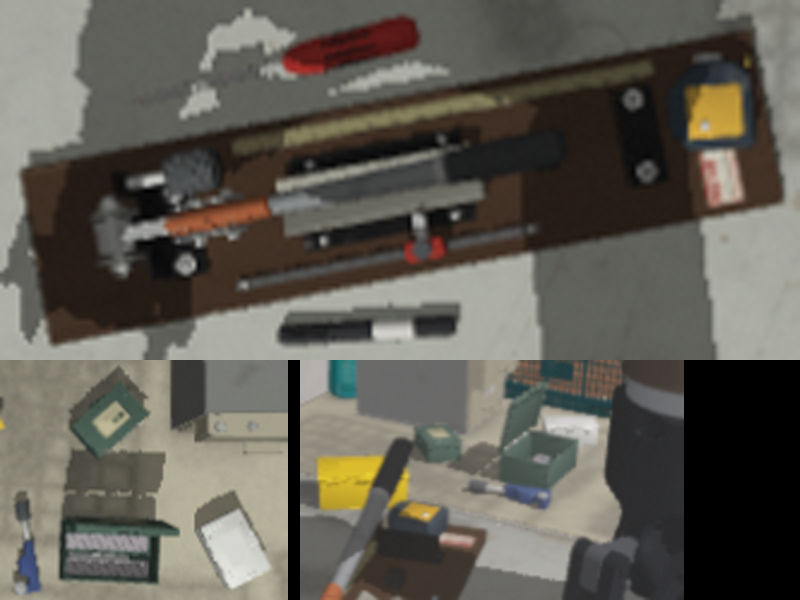

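Crop: the open larger green tin with blades stands at (386,230), lid on its far side. The smaller shut green one at (385,172) is the look-alike. The lever runs from its pivot at about (140,242) to the dark grip end at (250,222), with the red stop at (216,247) and the knob at (157,228).

```bash
python3 - <<'E'
from h import *
P=np.load("P.npy");im=np.load("top0.npz")["im"]
uu,vv=np.meshgrid(range(560),range(420))
S=im.astype(int).sum(2)
m=(P[...,2]>.13)&(P[...,2]<.35)&(uu>185)&(uu<262)&(vv>205)&(vv<245)
Q=P[m];g=S[m]
ctr=Q.mean(0);D=np.linalg.svd(Q-ctr)[2][0];D*=-np.sign(D[1]);t=(Q-ctr)@D
print("lever ctr",ctr.round(3),"dir",D.round(3),"pitch",np.arcsin(D[2]))
for a in np.arange(t.min(),t.max(),.01):
    k=(t>=a)&(t<a+.01)
    if k.any():print(Q[k].mean(0).round(3),int(g[k].mean()),k.sum(),end=" | ")
print()
# tin lid: rows
b,gg,r=[im[...,i].astype(int) for i in range(3)]
m=(uu>355)&(uu<420)&(vv>208)&(vv<250)&(P[...,2]>.035)&(P[...,2]<.2)
for lo,hi in[(.035,.055),(.055,.085),(.085,.11),(.11,.2)]:
    k=m&(P[...,2]>lo)&(P[...,2]<hi);q=P[k]
    if len(q):
        r_=cv2.minAreaRect((q[:,:2]*1000).astype(np.float32));print(lo,len(q),q.min(0).round(3),q.max(0).round(3),r_)
k=m&(P[...,2]>.1);q=P[k]
for row in range(210,248,1):
    kk=m[row]; 
    if kk.any():print(row,P[row][kk].mean(0).round(3),np.where(kk)[0][[0,-1]],kk.sum())
for row in (190,):print("beh",P[row,370:400:6].round(3))
E
```

```text
lever ctr [0.513 0.151 0.16 ] dir [ 0.182 -0.94   0.289] pitch 0.29341445202336747
[0.493 0.25  0.132] 334 13 | [0.496 0.24  0.135] 222 13 | [0.499 0.231 0.135] 203 19 | [0.5   0.221 0.138] 198 22 | [0.502 0.211 0.14 ] 204 22 | [0.504 0.202 0.144] 199 20 | [0.506 0.193 0.147] 209 21 | [0.508 0.183 0.15 ] 209 27 | [0.51  0.173 0.153] 211 22 | [0.51  0.164 0.157] 219 22 | [0.512 0.155 0.16 ] 185 31 | [0.515 0.145 0.162] 108 28 | [0.515 0.136 0.165] 102 32 | [0.519 0.127 0.17 ] 89 33 | [0.52  0.118 0.171] 91 31 | [0.521 0.108 0.175] 90 30 | [0.523 0.099 0.177] 86 35 | [0.526 0.09  0.18 ] 85 32 | [0.528 0.079 0.18 ] 82 40 | 
0.035 54 [ 0.471 -0.38   0.036] [ 0.55  -0.262  0.054] ((511.3740539550781, -320.618896484375), (115.65841674804688, 77.80640411376953), 87.72897338867188)
0.055 49 [ 0.54  -0.378  0.055] [ 0.55  -0.262  0.085] ((545.9598388671875, -320.17022705078125), (9.542435646057129, 116.11505889892578), 1.6508501768112183)
0.085 57 [ 0.533 -0.377  0.085] [ 0.545 -0.263  0.11 ] ((541.8583374023438, -319.7150573730469), (12.209871292114258, 114.3804702758789), 3.1507298946380615
[... 685 characters left out ...]
2 -0.32   0.045] [367 406] 2
230 [ 0.509 -0.32   0.042] [367 406] 2
231 [ 0.506 -0.339  0.04 ] [367 406] 3
232 [ 0.503 -0.32   0.043] [367 406] 2
233 [ 0.5   -0.32   0.044] [367 406] 2
234 [ 0.497 -0.378  0.041] [406 406] 1
235 [ 0.494 -0.264  0.037] [367 367] 1
236 [ 0.491 -0.32   0.039] [367 405] 2
237 [ 0.488 -0.32   0.038] [367 405] 2
238 [ 0.485 -0.262  0.047] [367 367] 1
239 [ 0.482 -0.319  0.042] [367 405] 2
240 [ 0.48  -0.376  0.036] [405 405] 1
241 [ 0.477 -0.32   0.037] [367 405] 2
242 [ 0.474 -0.312  0.041] [377 405] 11
243 [ 0.471 -0.367  0.04 ] [400 405] 6
beh [[ 0.632 -0.281 -0.002]
 [ 0.632 -0.299  0.001]
 [ 0.632 -0.317  0.   ]
 [ 0.632 -0.335 -0.001]
 [ 0.632 -0.353 -0.   ]]
```

>>> apply_moves --targets '[[[0.5,-0.5,0.1,6,-1],[0.55,-0.56,0.1,6,-1],[0.55,-0.56,0.1,6,-1],[0.55,-0.56,0.1,6,-1],[0.55,-0.56,0,7,-1],[0.55,-0.56,0,0,-1],[0.55,-0.56,0,0,-1],[0.55,-0.56,0,0,-1]]]'

```text
clock: 0.77
eef_pos: [0.3476, 0.2914, 0.264]
tool_rot: [-0.091, 0.996, -0.0, -0.0]
ft_force: [0.2, 0.1, -0.2]
grip_width: 0.0
grasp_force: 0.0
```

>>> apply_moves --targets '[[[0.55,-0.56,0,0,-1],[0.55,-0.56,0,0,-1],[0.55,-0.56,0,0,-1],[0.55,-0.56,0,0,-1],[0.55,-0.56,0,0,-1],[0.55,-0.56,0,0,-1],[0.55,-0.56,0,0,-1],[0.4,-0.56,0,0,-1]]]'

```text
clock: 1.43
eef_pos: [0.5183, 0.1122, 0.2636]
tool_rot: [-0.091, 0.996, -0.0, -0.0]
ft_force: [0.1, -0.3, -0.3]
grip_width: 0.0001
grasp_force: 0.0
```

```bash
python3 - <<'E'
from h import *
o=get_obs();print(o["eef_pos"],R.from_quat(o["tool_rot"]).as_matrix().round(2),o["ft_force"])
im,d,c=cam("wrist");cv2.imwrite("pics/w1.png",im)
E
```

```text
[0.51825445 0.11216181 0.26361966] [[-0.98 -0.18 -0.  ]
 [-0.18  0.98 -0.  ]
 [ 0.   -0.   -1.  ]] [ 0.06450945 -0.34028759 -0.28825625]
```

View pics/w1.png

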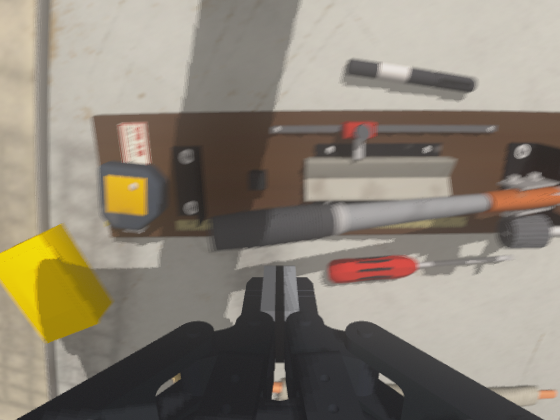

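The wrist view shows the closed fingertips at (280,275) and the grip across (215–335, 225). The offset is the height parallax. I'm descending to near contact.

>>> apply_moves --targets '[[[0.05,0,-0.4,0,-1],[0,0,-0.4,0,-1],[0,0,-0.4,0,-1],[0,0,-0.25,0,-1],[0,0,-0.1,0,-1],[0,0,-0.1,0,-1],[0,0,-0.1,0,-1],[0,0,-0.1,0,-1]]]'

```text
clock: 2.15
eef_pos: [0.5195, 0.1139, 0.1909]
tool_rot: [-0.091, 0.996, 0.0, 0.001]
ft_force: [0.3, 0.0, 0.6]
grip_width: -0.0
grasp_force: 0.5
```

>>> apply_moves --targets '[[[0,-0.03,-0.12,0,-1],[0,-0.03,-0.12,0,-1],[0.01,-0.03,-0.12,0,-1],[0,-0.03,-0.12,0,-1],[0.01,-0.03,-0.12,0,-1],[0,-0.03,-0.12,0,-1],[0.01,-0.03,-0.12,0,-1],[0,-0.03,-0.12,0,-1]]]'

```text
clock: 2.82
eef_pos: [0.5201, 0.104, 0.1513]
tool_rot: [-0.091, 0.996, 0.0, -0.0]
ft_force: [-0.0, 0.7, 0.3]
grip_width: 0.0
grasp_force: 0.5
```

>>> apply_moves --targets '[[[0,-0.02,-0.12,0,-1],[0,-0.02,-0.12,0,-1],[0.01,-0.02,-0.12,0,-1],[0,-0.02,-0.12,0,-1],[0.01,-0.01,-0.12,0,-1],[0,-0.01,-0.12,0,-1],[0.01,-0.01,-0.12,0,-1],[0,-0.01,-0.12,0,-1]]]'

```text
clock: 3.48
eef_pos: [0.5213, 0.0992, 0.113]
tool_rot: [-0.091, 0.996, -0.0, -0.0]
ft_force: [0.4, -0.5, 0.5]
grip_width: 0.0006
grasp_force: 0.4
```

>>> apply_moves --targets '[[[0,0,-0.1,0,-1],[0,0,-0.1,0,-1],[0,0,-0.1,0,-1],[0,0,-0.1,0,-1],[0,0,-0.08,0,-1],[0,0,-0.08,0,-1],[0,0,-0.06,0,-1],[0,0,-0.05,0,-1]]]'

```text
clock: 4.15
eef_pos: [0.5213, 0.0994, 0.0864]
tool_rot: [-0.091, 0.996, 0.0, -0.0]
ft_force: [-0.5, -0.4, 1.4]
grip_width: -0.0
grasp_force: 0.5
```

```bash
python3 - <<'E'
from h import *
o=get_obs();print(o["eef_pos"],o["ft_force"])
im,d,c=cam("scene");e=cv2.resize(im[180:300,200:360],None,fx=3,fy=3);cv2.imwrite("pics/s2.png",e)
E
```

```text
[0.52130499 0.09936542 0.08640976] [-0.50625288 -0.35101392  1.39461804]
```

View pics/s2.png

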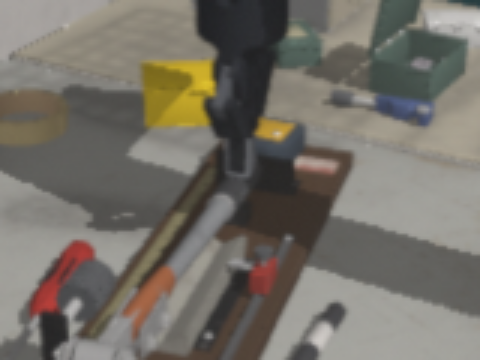

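The scene crop shows the fingertips at (240,165) on the grip, with the lever following down. I'll press on slowly to the stop.

>>> apply_moves --targets '[[[0,0,-0.05,0,-1],[0,0,-0.05,0,-1],[0,0,-0.04,0,-1],[0,0,-0.04,0,-1],[0,0,-0.03,0,-1],[0,0,0,0,-1]]]'

```text
clock: 4.7
eef_pos: [0.5214, 0.0992, 0.0781]
tool_rot: [-0.091, 0.996, -0.0, -0.0]
ft_force: [-0.2, 0.7, 0.1]
grip_width: 0.0
grasp_force: 0.1
```

>>> apply_moves --targets '[[[0,0,-0.03,0,-1],[0,0,-0.03,0,-1],[0,0,0,0,-1]]]'

```text
clock: 4.95
eef_pos: [0.5216, 0.0993, 0.0771]
tool_rot: [-0.091, 0.996, 0.0, 0.0]
ft_force: [-2.6, -0.3, 7.1]
grip_width: 0.0002
grasp_force: 3.9
```

>>> apply_moves --targets '[[[0,0,-0.03,0,-1],[0,0,0,0,-1]]]'

```text
clock: 5.12
eef_pos: [0.5216, 0.0994, 0.0769]
tool_rot: [-0.091, 0.996, 0.0, 0.001]
ft_force: [-4.7, -0.3, 13.4]
grip_width: -0.0003
grasp_force: 6.9
```

The lever is home: the force is climbing against a hard stop with no further travel. Next I withdraw upwards and move behind the tin's lid.

>>> apply_moves --targets '[[[0,0,0.3,0,-1],[0,0,0.9,0,-1],[0,0,1,0,-1],[0,0,1,0,-1],[0.15,-0.8,0.1,-5,-1],[0.15,-0.9,0,-6,-1],[0.15,-0.9,0,0,-1],[0.15,-0.9,0,0,-1]]]'

```text
clock: 5.78
eef_pos: [0.5455, -0.0421, 0.2072]
tool_rot: [0.004, 1.0, -0.0, 0.001]
ft_force: [0.1, 0.2, -0.4]
grip_width: 0.0001
grasp_force: 0.0
```

```bash
python3 - <<'E'
from h import *
o=get_obs();print(o["clock"],o["eef_pos"],o["tool_rot"])
im,d,c=cam("top");np.savez("top1.npz",im=im,d=d)
vv,uu=np.mgrid[0:420,0:560];P=pts(d,c,uu.ravel(),vv.ravel()).reshape(420,560,3)
q=P[95:200,405:490].reshape(-1,3);q=q[(q[:,2]>.06)&(q[:,2]<.4)];print("box",q.min(0),q.max(0))
q=P[210:235,215:260].reshape(-1,3);q=q[(q[:,2]>.05)&(q[:,2]<.3)];print("grip z",np.percentile(q[:,2],[5,50,95,100]))
cv2.imwrite("pics/t1.png",cv2.resize(im[140:290,100:460],None,fx=2.2,fy=2.2))
E
```

```text
5.7833 [ 0.54554759 -0.04206057  0.20718605] [ 4.45359308e-03  9.99989930e-01 -2.27817385e-04  5.02947532e-04]
box [ 0.59878024 -0.6126797   0.06005056] [ 0.90381518 -0.40012593  0.15984732]
grip z [0.05285878 0.05976859 0.06714774 0.07403415]
```

View pics/t1.png

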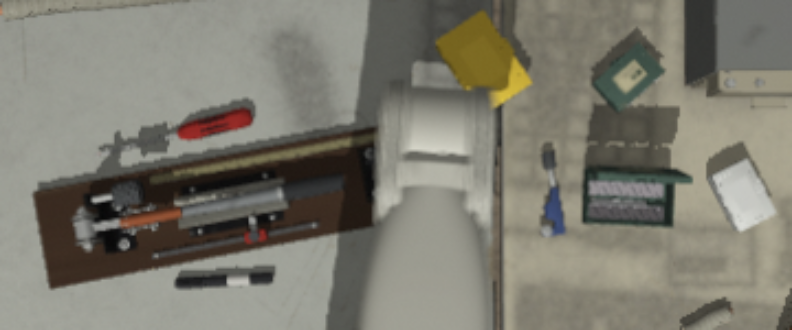

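The top view shows the lever level over the V block at (265,195), with everything else in place and the tin lid still up at (635,175). I'll carry on to behind the lid.

>>> apply_moves --targets '[[[0.12,-0.9,0,0,-1],[0.12,-0.9,0,0,-1],[0.12,-0.9,0,0,-1],[0.12,-0.9,0,0,-1],[0.12,-0.9,0,0,-1],[0.12,-0.9,0,0,-1],[0.12,-0.9,0,0,-1],[0.04,-0.5,0,0,-1]]]'

```text
clock: 6.5
eef_pos: [0.5803, -0.3167, 0.2059]
tool_rot: [0.007, 1.0, -0.001, -0.0]
ft_force: [0.9, -0.7, -0.5]
grip_width: -0.0002
grasp_force: 0.0
```

>>> apply_moves --targets '[[[0,0,-0.4,0,-1],[0,0,-0.5,0,-1],[0,0,-0.5,0,-1],[0,0,-0.4,0,-1],[0,0,-0.3,0,-1],[0,0,0,0,-1]]]'

```text
clock: 7.0
eef_pos: [0.5784, -0.3116, 0.1186]
tool_rot: [0.005, 1.0, 0.002, -0.003]
ft_force: [-0.5, -0.1, -0.6]
grip_width: 0.0001
grasp_force: 0.0
```

```bash
python3 - <<'E'
from h import *
o=get_obs();print(o["eef_pos"],o["ft_force"])
im,d,c=cam("wrist");im2,_,_=cam("scene")
cv2.imwrite("pics/w3.png",np.vstack([im[::1,:],cv2.resize(im2[150:230,280:420],(560,320))[:180]]))
E
```

```text
[ 0.57839518 -0.31162138  0.11860294] [-0.53032289 -0.11510915 -0.61424964]
```

View pics/w3.png

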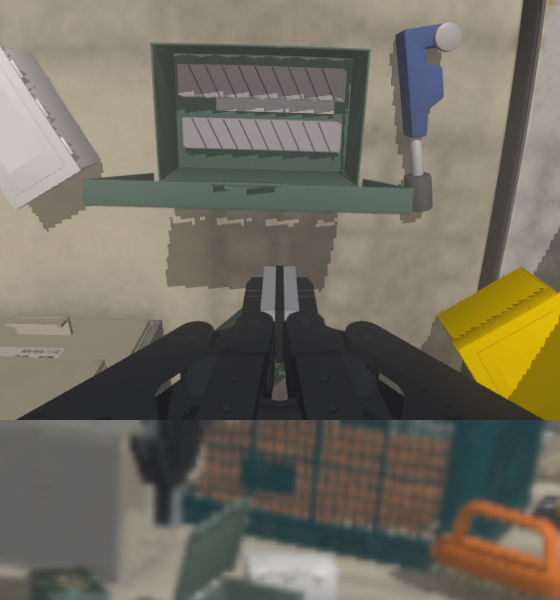

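The wrist view shows the fingertips (280,270) behind the upright lid edge (85–415, 195), with the tin centred at about (255,130) and the cutter clear at right. I'll sweep the lid along its arc.

>>> apply_moves --targets '[[[-0.15,-0.1,0,0,-1],[-0.15,-0.1,0,0,-1],[-0.15,0,0,0,-1],[-0.12,0,0,0,-1],[-0.1,0,0,0,-1],[-0.1,0,0,0,-1],[-0.1,0,0,0,-1],[-0.1,0,-0.02,0,-1]]]'

```text
clock: 7.77
eef_pos: [0.5417, -0.3208, 0.1223]
tool_rot: [0.005, 1.0, -0.0, 0.0]
ft_force: [0.6, -0.5, -0.3]
grip_width: -0.0003
grasp_force: 0.3
```

>>> apply_moves --targets '[[[-0.09,0,-0.05,0,-1],[-0.09,0,-0.06,0,-1],[-0.08,0,-0.06,0,-1],[-0.06,0,-0.06,0,-1],[-0.06,0,-0.06,0,-1],[-0.06,0,-0.06,0,-1],[-0.06,0,-0.07,0,-1],[-0.05,0,-0.07,0,-1]]]'

```text
clock: 8.43
eef_pos: [0.5195, -0.3207, 0.102]
tool_rot: [0.005, 1.0, 0.0, -0.0]
ft_force: [0.6, 0.4, 1.6]
grip_width: 0.0005
grasp_force: 0.3
```

>>> apply_moves --targets '[[[-0.06,0,-0.07,0,-1],[-0.06,0,-0.07,0,-1],[-0.05,0,-0.07,0,-1],[-0.05,0,-0.07,0,-1],[-0.05,0,-0.07,0,-1],[-0.04,0,-0.07,0,-1],[-0.04,0,-0.07,0,-1],[-0.03,0,-0.07,0,-1]]]'

```text
clock: 9.1
eef_pos: [0.5045, -0.3208, 0.0796]
tool_rot: [0.005, 1.0, -0.0, 0.0]
ft_force: [1.0, 0.5, -0.5]
grip_width: -0.0003
grasp_force: 0.2
```

>>> apply_moves --targets '[[[-0.03,0,-0.07,0,-1],[-0.02,0,-0.07,0,-1],[0,0,-0.07,0,-1],[0,0,-0.06,0,-1],[0,0,-0.05,0,-1],[0,0,-0.04,0,-1],[0,0,0,0,-1]]]'

```text
clock: 9.68
eef_pos: [0.5024, -0.3207, 0.065]
tool_rot: [0.005, 1.0, 0.0, -0.0]
ft_force: [-0.1, -0.3, 0.6]
grip_width: -0.0001
grasp_force: 0.0
```

Tip at about 48 mm and the lid shuts at 44 mm, so a few more small steps.

>>> apply_moves --targets '[[[0,0,-0.04,0,-1],[0,0,-0.03,0,-1],[0,0,-0.03,0,-1],[0,0,0,0,-1]]]'

```text
clock: 10.02
eef_pos: [0.5028, -0.3209, 0.0619]
tool_rot: [0.005, 1.0, -0.0, 0.0]
ft_force: [-0.1, 0.2, 1.1]
grip_width: 0.0001
grasp_force: 1.0
```

>>> apply_moves --targets '[[[0,0,-0.03,0,-1],[0,0,0,0,-1]]]'

```text
clock: 10.18
eef_pos: [0.5027, -0.3209, 0.0618]
tool_rot: [0.005, 1.0, -0.0, 0.0]
ft_force: [-2.8, 1.2, 7.9]
grip_width: -0.0001
grasp_force: 4.1
```

The lid is on its stop. I'll withdraw straight up, then back towards the robot.

>>> apply_moves --targets '[[[0,0,0.2,0,-1],[0,0,0.6,0,-1],[0,0,1,0,-1],[0,0,1,0,-1],[0,0,1,0,-1],[-0.5,0,0.5,0,-1],[-0.9,0,0,0,-1],[-0.9,0,0,0,-1]]]'

```text
clock: 10.85
eef_pos: [0.4114, -0.3214, 0.2345]
tool_rot: [0.004, 1.0, -0.002, 0.002]
ft_force: [-0.7, -0.3, -0.7]
grip_width: 0.0001
grasp_force: 0.0
```

>>> apply_moves --targets '[[[-0.9,0,0,0,-1],[-0.9,0,0,0,-1],[-0.8,0,0,0,-1],[0,0,0,0,-1],[0,0,0,0,-1]]]'

```text
clock: 11.27
eef_pos: [0.3055, -0.3209, 0.233]
tool_rot: [0.006, 1.0, -0.0, 0.001]
ft_force: [0.7, -0.0, 0.3]
grip_width: -0.0
grasp_force: 0.0
```

```bash
python3 - <<'E'
from h import *
o=get_obs();print(o["clock"],o["eef_pos"],o["ft_force"])
im,d,c=cam("top")
vv,uu=np.mgrid[0:420,0:560];P=pts(d,c,uu.ravel(),vv.ravel()).reshape(420,560,3)
q=P[210:250,360:416].reshape(-1,3);q=q[(q[:,2]>.03)&(q[:,2]<.2)];print("tin",q.min(0),q.max(0),np.percentile(q[:,2],[10,50,90]))
s,_,_=cam("scene")
a=cv2.resize(im[140:290,100:460],None,fx=2.2,fy=2.2);b=cv2.resize(s[160:340,180:380],None,fx=1.4,fy=1.4)
out=np.zeros((590,792,3),np.uint8);out[:330]=a;out[330:582,:280]=b
cv2.imwrite("pics/f.png",out)
E
```

```text
11.2667 [ 0.30552208 -0.32087744  0.23296165] [ 0.73445924 -0.03064702  0.3023094 ]
tin [ 0.46769251 -0.38134433  0.03378001] [ 0.55053821 -0.26009752  0.05720225] [0.04083181 0.04541974 0.04941384]
```

View pics/f.png

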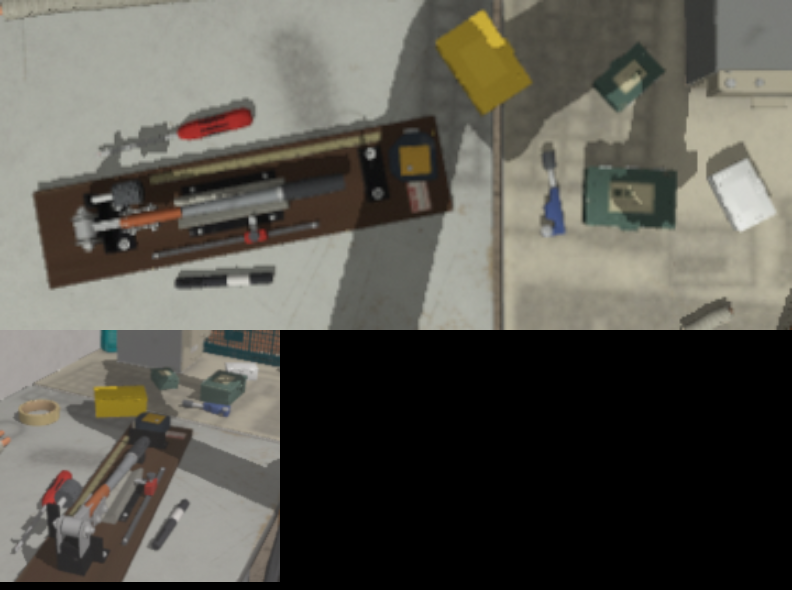

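The final views show the lever down at (265,195), the tin shut in its place at (630,198), and everything else undisturbed.

```bash
python3 -c "
from workcell import order;print(order.job_done())"
```

```text
the job is handed in; nothing more can be done
None
```

The lever is pressed fully home and the green blade tin's lid is shut. The arm is withdrawn, nothing else was visibly disturbed, and the job was handed in at about 11 s of the 51 s limit.

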